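Mount and clamp the gauge carrier on the dovetail rail

TASK

Slide the gauge carrier onto the dovetail rail from the rail's open, tapered end, dial first, and on until it sits home against the end stop; be gentle, the ground rail and the stop must not be forced. Then let go of it and turn its red side clamp knob clockwise until its shoe bites and the carrier is held tight, firmly but without straining it. Leave everything else on the bench alone.

Things in the scene. Friction and masses are not known exactly. Their poses are not given: they have to be found in the camera images.
- carrier_grip (a point): Centre of the gauge carrier's dark grip post (28 mm in x, 20 mm in y, 34 mm high, standing on the plate; its top 59 mm and this point 44 mm above the carrier's underside). The point is on the carrier's middle line, 24 mm behind its front end. x points to its front (white dial, 28 mm across and 9 mm thick, just ahead of the post; this end goes onto the rail first), z up.
- carrier_nose (a point): Middle of the carrier's front end at the height of the channel's roof: 24 mm ahead of and 29 mm below carrier_grip. Same axes. Seated on the rail, this point lies on the rail's middle line at the height of the rail's top (about 2 mm of upward play); home, it reaches stop_face.
- knob_grip (a point): Red wing knob of the side clamp, on an upright spindle on the carrier's left rear ear (36 mm behind carrier_grip, 36 mm to its left). Wing 34 mm long (the point's x), 12 mm thick (y), 26 mm high, its top 29 mm above the carrier's plate, over a disc 24 mm wide and 4 mm thick. The point is on the spindle, 19 mm above the plate, 10 mm under the wing's top. With the knob at 0 its x is the carrier's x.
- clamp_knob (a joint): Knob angle, rad: 0 loose, grows turning clockwise from above, range 0 to 1.55, starts at 0 to 0.2. Steady drag about 0.3 N m; stays where left. Somewhere from 0.5 to 1.1 the shoe meets the rail (its setting varies and is not measured) and first squares the carrier up in its play; then the moment rises by about 0.15 N m per 0.1 rad. Tight at 0.3, strained at 0.45 N m above the drag.
- clamp_shoe: Brass clamp shoe, 18 mm long, 9 mm high, on stiff springs under the ear, facing the rail's left side; the knob drives it 14 mm per rad towards the rail. Origin on its carriage behind it.
- carrier: The whole gauge carrier (loose, 0.4 to 0.65 kg): aluminium dovetail carriage 100 mm long (40 mm ahead of this point, 60 mm behind), 66 mm wide (y), 25 mm high to its plate's top. Origin on its underside, on its middle line; axes as carrier_grip. Below is a dovetail channel open at both ends, 15 mm deep, 1.4 mm play each side on the rail; seated, its underside is 25 mm above the bench.
- rail: Fixed steel dovetail rail on a blue base, 170 mm long, base 84 mm wide; origin under its middle on the bench. x along the rail, from its open tapered end to the end stop; z up. The dovetail stands on the base (24 mm high) and is 16 mm high and 44 mm wide at the top, 28 mm at its foot; the rail's top is 40 mm above the bench.
- rail_entry (a point): Middle of the top edge at the open end of the rail, 40 mm above the bench, 85 mm before the rail's middle; same axes as rail. From here the last 12 mm of the rail's top are tapered: 36 mm wide at the end, widening to 44 mm.
- end_stop: Dark steel stop block fixed across the rail near its far end, 22 mm thick, its top 57 mm above the bench; same axes as the rail.
- stop_face (a point): Middle of the stop's face towards the open end, at the height of the rail's top; 130 to 150 mm from rail_entry.
- red_bottle: Small red bottle, 24x40x80 mm, standing; bystander, leave alone.
- pin: Steel wrist pin, 23 mm across, 70 mm high, standing; bystander, leave alone.
- bolt: Head bolt, 95 mm long, lying; bystander, leave alone.
- cap_a: Black steel lash cap, 21 mm across, 10 mm high; bystander, leave alone.
- cap_b: Black steel lash cap, 21 mm across, 10 mm high; bystander, leave alone.

How it is judged:
By the outcome, as a careful person would: the job done as asked, in the order asked, and still so for the second after the job is handed in, with the robot touching nothing.
It also fails if it takes over 72 s, if anything falls off the work surface, if the arm or the gripper's body presses on something with over 40 N, if the wrist force passes 120 N, or if a joint passes its speed limit or range.

ROBOT

A 7-joint arm with a two-finger parallel gripper is mounted at the origin on the work surface; the furniture and walls round the work are solid. World frame = base frame: x ahead of the robot, y to its left, z up, the work surface at z = 0. Lengths are in m, angles in rad, forces in N, time in s.
With the tool pointing down it reaches from about 0.35 to 0.9 m from the base axis. Payload 8.1 kg.
Tool frame: the origin (TCP) lies at the very end of the fingers, on their centre line; the grasp point (between the pads) lies 19 mm behind it; z points along the fingers, y is the line along which they close (so a half turn about z gives the same grasp; the last joint's range is limited). The gripper opens to 92 mm and grips with 3 to 60 N. Pads are 19 mm wide; open, the fingers measure 130 mm over their backs; the gripper's body (75 mm by 190 mm) begins 47 mm behind the grasp point.
Start: joints at [1.143, 0.434, 0.025, 1.573, -0.012, 1.134, -0.075], TCP at [0.199, -0.592, 0.227] pointing down, gripper open.
Joint ranges: [-2.62, 2.62], [-0.44, 2.09], [-1.27, 1.32], [0.08, 2.57], [-1.32, 4.46], [0.12, 2], [-2.74, 2.74]. Speed limits (rad/s): [2.22, 2.22, 3.01, 3.01, 3.14, 3.14, 3.14].

INTERFACE

Orientations are given as a rotation vector (axis times angle).
In Python, from cell import arm gives the robot as it stands.
- The arm moves only by the tool jog_arm, never from a script. Its argument "rows" is a list of rows, each a list of 3 entries, a list of its own where there are three numbers: the shift along the world's x, y, z in cm, then the turn, a rotation vector about the world's x, y, z in degrees, then the opening, from 0 (shut) to 1 (fully open). A call has 1 to 8 rows; each row is the pose to reach, as a shift and turn from the pose commanded when the call began; what a row does not reach only later rows make up. A row lasts 1/8 s, in which the tool goes at most 62.5 mm and 10.7 degrees, less where a joint would pass 70% of its speed; a pose out of reach is approached as far as the arm can. A call with a gripper value outside its range is refused whole. The fingers move at their own pace and stop on an object; "newtons" is the grip in N (left out, the last holds). Time passes only in rows, so rows that repeat a pose let the fingers close. It gives the time, the measured TCP pose, the force, the opening and the grip force at its end, in the units of the state.
- arm.observe(): the state, without advancing time (a new reading comes with each control period).
- arm.get_image(name): name is "scene" or "side" or "wrist"; returns a dict with "img" (420x560x3 uint8, red, green, blue), "depth" (420x560 float32, m along the optical axis (not along the pixel's ray), 0 where there is no reading), "fx", "fy", "cx", "cy" (pixels), "rvec" (rotation vector, rad) and "tvec" (3), from world to camera coordinates, as OpenCV has them; the wrist camera has in their place "mount" (4x4, takes a point from camera to tool coordinates, whose origin is the TCP and whose axes are the flange's). Camera axes: x right, y down, z forward; pixel columns grow to the right and rows downward; lengths in m; the calibration is good to about 2 mm. The wrist camera is an equidistant fisheye: a pixel r from the principal point sees the ray r / f radians off the axis. A picture is of the moment at which its call begins: read the wrist's pose just before it.
- arm.sign_off(): hands the job in; it is judged then, once.
The state is a dict: "clock": time; "joints": joint angles; "dq": joint speeds; "joint_efforts": joint torques, N m; "position": TCP position; "ee_rot": TCP orientation; "force": force on the tool from outside, world axes, zero at the start; "ft_torque": the same for the moment, N m; "width": opening from 0.0 (shut) to 1.0 (fully open); "gripper_force": force on a finger pad.
Only numpy, scipy, OpenCV 4.12 (cv2) and the standard library are available. Lean on these libraries where they do the work, as an engineer would, in place of code of your own. Each camera call takes 0.05 s, during which the arm holds its last target. There are 200 camera calls.

## Working session

There is one attempt and no reset: what is moved stays moved. The work goes in short steps, Python scripts to look and compute and a tool call to move; the robot and the scene stay as the last step left them, time stands still between calls to the robot, and variables do not carry over. Pictures are saved under pics/ and viewed, at most 13 in all, crops included, and the job is handed in when it is done.

Besides the shell and the picture viewer there is one more tool, called after ">>>" by a JSON object that holds its "api" and its "payload", one argument or row to a line. jog_arm: Moves the arm, as the interface text tells. Its arguments: {"type":"object","properties":{"rows":{"type":"array","items":{"type":"array"}},"newtons":{"type":"number"}},"required":["rows"]}

```bash
ls; mkdir -p pics; cat > h.py <<'E'
import numpy as np, cv2
from cell import arm
def snap(n,f):
    d=arm.get_image(n); cv2.imwrite(f'pics/{f}.png',d['img'][...,::-1]); np.savez(f'pics/{f}.npz',**d); return d
def px(d,u,v,z=None):
    "world point of pixel by depth, or on plane z"
    R=cv2.Rodrigues(np.array(d['rvec'],float))[0]; t=np.array(d['tvec'],float).ravel()
    r=np.array([(u-d['cx'])/d['fx'],(v-d['cy'])/d['fy'],1])
    c=-R.T@t; w=R.T@r
    s=d['depth'][int(v),int(u)] if z is None else (z-c[2])/w[2]
    return c+s*w
E
python3 - <<'E'
from h import *
for n in ('scene','side'): snap(n,n)
o=arm.observe(); print(o)
E
```

```text
pics
{'clock': 0.1, 'joints': array([ 1.14340378,  0.43512205,  0.0249583 ,  1.57401142, -0.01159526,
        1.13399678, -0.07508644]), 'dq': array([ 0.00046993, -0.00110308, -0.00085543, -0.00391917,  0.00155183,
        0.0007006 ,  0.00128553]), 'joint_efforts': array([ 3.72919560e-03, -6.69122314e+01,  9.88554955e-01, -3.15144682e+01,
       -6.04517804e-02,  3.74125619e-02,  8.88669661e-05]), 'position': array([ 0.19925447, -0.59190079,  0.22604063]), 'ee_rot': array([-3.09893670e+00, -5.07663322e-01,  5.44664586e-04]), 'force': array([-0.11749103, -0.33699642, -0.13101966]), 'ft_torque': array([-0.02517113, -0.01591049,  0.00677281]), 'gripper_force': 0.0, 'width': 0.9966817729756337}
```

View pics/scene.png

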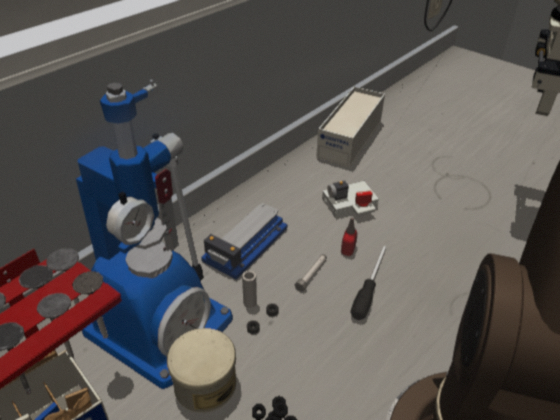

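View pics/side.png

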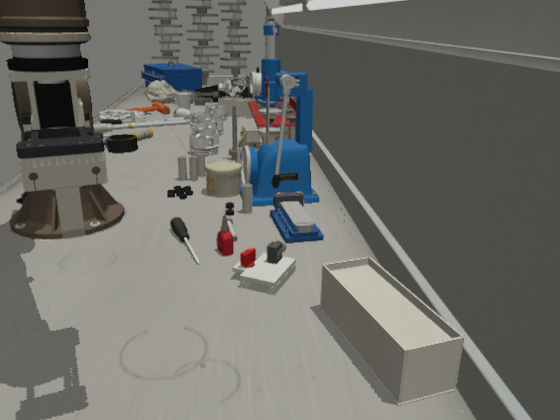

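The scene view shows the carrier near (350,197) and the rail from (275,212) to the stop at (225,250). The side view shows the carrier near (267,265) and the rail at (297,220). I'll enlarge both.

```bash
python3 - <<'E'
import cv2,numpy as np
a=cv2.imread('pics/scene.png')[165:285,190:390]; b=cv2.imread('pics/side.png')[185:290,210:340]
a=cv2.resize(a,(800,480),interpolation=cv2.INTER_CUBIC); cv2.imwrite('pics/ca.png',a)
b=cv2.resize(b,None,fx=5.5,fy=5.5,interpolation=cv2.INTER_CUBIC);cv2.imwrite('pics/cb.png',b);print(b.shape)
E
```

```text
(578, 715, 3)
```

View pics/ca.png

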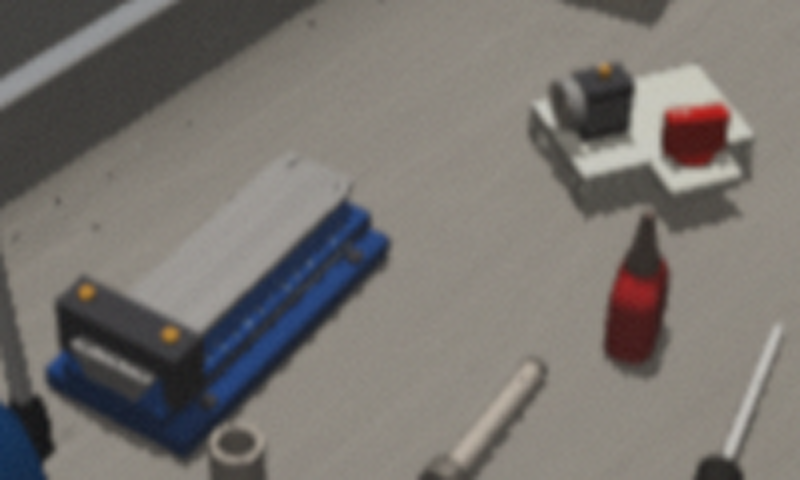

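View pics/cb.png

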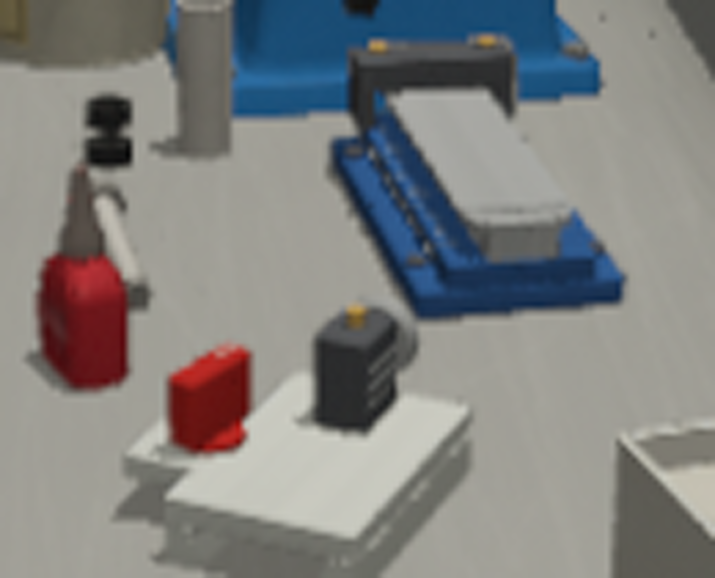

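Crops: in the scene crop the plate's front edge runs (535,105)–(585,175) and its rear edge (695,68)–(750,135). The rail's top end is at (290,153)–(352,187). In the side crop the plate corners are (300,375), (470,405), (355,535) and (170,495). The rail end is (475,212)–(570,207) and the stop is at (390,92)–(485,92).

```bash
python3 - <<'E'
from h import *
S=dict(np.load('pics/scene.npz'));D=dict(np.load('pics/side.npz'))
s=lambda x,y:(190+x/4,165+y/4); d=lambda x,y:(210+x/5.5,185+y/5.5)
np.set_printoptions(precision=4,suppress=True)
for nm,I,f,pts,z in [('carrier',S,s,[(535,105),(585,175),(750,135),(695,68)],.025),
 ('carrier',D,d,[(300,375),(470,405),(355,535),(170,495)],.025),
 ('posttop',S,s,[(604,70)],.06),('posttop',D,d,[(356,318)],.06),
 ('knobtop',S,s,[(696,115)],.052),('knobtop',D,d,[(208,365)],.052),
 ('railtop',S,s,[(290,153),(352,187),(200,330),(130,290)],.04),
 ('railtop',D,d,[(475,212),(570,207),(485,92),(390,92)],.04),
 ('base',D,d,[(420,312),(620,290)],.006),('base',S,s,[(387,243),(185,450),(50,372)],.01),
 ('stoptop',S,s,[(86,293),(170,335)],.059),('stoptop',D,d,[(378,46),(486,40)],.059)]:
    print(nm,[(px(I,*f(*p),z)[:2],px(I,*f(*p))) for p in pts])
E
```

```text
carrier [(array([ 0.4899, -0.2988]), array([ 0.4905, -0.2997,  0.0242])), (array([ 0.4359, -0.2698]), array([ 0.4371, -0.2717,  0.0231])), (array([ 0.3903, -0.3538]), array([ 0.3896, -0.3525,  0.0262])), (array([ 0.4443, -0.383 ]), array([ 0.4447, -0.3836,  0.0245]))]
carrier [(array([ 0.4411, -0.2766]), array([ 0.4413, -0.2741,  0.0238])), (array([ 0.4969, -0.3037]), array([ 0.5047, -0.247 , -0.0032])), (array([ 0.4503, -0.3906]), array([ 0.4505, -0.3889,  0.024 ])), (array([ 0.3942, -0.3608]), array([ 0.3943, -0.3579,  0.0235]))]
posttop [(array([ 0.4559, -0.309 ]), array([ 0.4521, -0.3028,  0.0654]))]
posttop [(array([ 0.4575, -0.3071]), array([ 0.4573, -0.3094,  0.0611]))]
knobtop [(array([ 0.4043, -0.3186]), array([ 0.4032, -0.3166,  0.0538]))]
knobtop [(array([ 0.4079, -0.3231]), array([ 0.4078, -0.3251,  0.053 ]))]
railtop [(array([ 0.548 , -0.1693]), array([ 0.5468, -0.168 ,  0.0415])), (array([ 0.5075, -0.1702]), array([ 0.5374, -0.2055,  0.0003])), (array([ 0.4936, -0.0479]), array([ 0.4941, -0.0484,  0.0394])), (array([ 0.5366, -0.0455]), array([ 0.5383, -0.047 ,  0.0378])
[... 186 characters left out ...]
-0.017 ,  0.0333])), (array([ 0.4961, -0.033 ]), array([ 0.4956, -0.0377,  0.0417]))]
base [(array([ 0.4931, -0.1852]), array([ 0.494 , -0.1771,  0.0023])), (array([ 0.5728, -0.1698]), array([ 0.5726, -0.171 ,  0.0065]))]
base [(array([ 0.4887, -0.1759]), array([ 0.4891, -0.1764,  0.0095])), (array([ 0.4673, -0.0095]), array([ 0.4709, -0.0129,  0.0045])), (array([ 0.5486, -0.0029]), array([ 0.5478, -0.0023,  0.011 ]))]
stoptop [(array([ 0.5349, -0.0175]), array([ 0.5345, -0.0172,  0.0594])), (array([ 0.4874, -0.0234]), array([ 0.4862, -0.0222,  0.0606]))]
stoptop [(array([ 0.4912, -0.0276]), array([ 0.4911, -0.0283,  0.0592])), (array([ 0.5383, -0.0223]), array([ 0.5384, -0.0213,  0.0586]))]
```

>>> {"api": "jog_arm", "payload": {
  "rows": [
    [[4,4,0],[0,0,6],0.6],
    [[9,9,-1],[0,0,15],0.6],
    [[14,15,-2],[0,0,25],0.6],
    [[19,21,-3],[0,0,34],0.6],
    [[23,26,-4],[0,0,41],0.6],
    [[25,28,-5],[0,0,43],0.6],
    [[25.5,28.4,-5],[0,0,43],0.6],
    [[25.5,28.4,-5],[0,0,43],0.6]
  ],
  "newtons": 20
}}

```text
clock: 1.1
position: [0.4548, -0.3076, 0.1764]
ee_rot: [-2.696, -1.611, 0.001]
force: [0.4, -0.0, 0.6]
width: 0.603
gripper_force: 0.0
```

```bash
cat >> h.py <<'E'
def wpx(d,u,v,z,o):
    "fisheye pixel to world plane z, o = state"
    p=np.array([u-d['cx'],v-d['cy']]); r=np.hypot(*p); th=r/d['fx']
    ray=np.r_[np.sin(th)*p/max(r,1e-9),np.cos(th)]
    M=d['mount']; R=cv2.Rodrigues(np.array(o['ee_rot']))[0]
    c=R@M[:3,3]+o['position']; w=R@M[:3,:3]@ray
    return c+(z-c[2])/w[2]*w
E
python3 - <<'E'
from h import *
o=arm.observe(); d=snap('wrist','w1'); np.save('pics/w1o.npy',o,allow_pickle=True); print(o['position'],o['ee_rot'],d['mount'])
E
```

```text
[ 0.45476624 -0.30758677  0.17636493] [-2.69614147e+00 -1.61109436e+00  5.54274967e-04] [[-1.13267329e-03 -9.63243665e-01 -2.68626801e-01  7.14958686e-02]
 [ 9.99999302e-01 -1.00039086e-03 -6.29320476e-04  1.08234472e-03]
 [ 3.37457167e-04 -2.68627326e-01  9.63244126e-01 -1.56350641e-01]
 [ 0.00000000e+00  0.00000000e+00  0.00000000e+00  1.00000000e+00]]
```

View pics/w1.png

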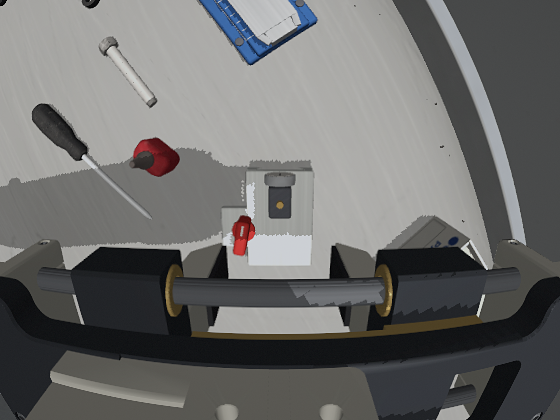

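The wrist view shows the carrier plate with its front corners at (247,170) and (312,170) and rear corners at (249,264) and (311,264). The post's top bolt is at (280,205) and the knob at (243,235). The rail's open end runs about (262,45)–(302,22).

```bash
python3 - <<'E'
from h import *
o=np.load('pics/w1o.npy',allow_pickle=True).item(); d=dict(np.load('pics/w1.npz'))
q=[wpx(d,*p,.025,o)[:2] for p in [(247,170),(312,170),(249,264),(311,264)]]
print(np.array(q)); f=(q[0]+q[1])/2; r=(q[2]+q[3])/2; v=f-r
print(np.linalg.norm(v),np.linalg.norm(q[0]-q[1]),np.degrees(np.arctan2(v[1],v[0])),'post',f-.024*v/np.linalg.norm(v))
for a,b in [(0,1),(2,3)]: w=q[a]-q[b]; print(np.degrees(np.arctan2(w[1],w[0]))-90)
print('bolt',wpx(d,280,205,.061,o)); print('tool yaw',np.degrees(np.arctan2(*cv2.Rodrigues(o['ee_rot'])[0][[1,0],0])))
print('rail end',wpx(d,262,45,.04,o),wpx(d,302,22,.04,o))
E
```

```text
[[ 0.44131074 -0.27074138]
 [ 0.49608367 -0.30025585]
 [ 0.3941969  -0.35682166]
 [ 0.45109036 -0.3875135 ]]
0.09814499921561007 0.06221879259231305 62.01501503644648 post [ 0.45743544 -0.30669231]
61.68193495983678
61.65483604408516
bolt [ 0.45701872 -0.30793421  0.061     ]
tool yaw 61.721325069744275
rail end [ 0.51023452 -0.17566277  0.04      ] [ 0.55229541 -0.17278555  0.04      ]
```

>>> {"api": "jog_arm", "payload": {
  "rows": [
    [[0.2,0,-5],[0,0,0],0.6],
    [[0.2,0,-10],[0,0,0],0.6],
    [[0.2,0,-13],[0,0,0],0.6],
    [[0.2,0,-14.8],[0,0,0],0.6],
    [[0.2,0,-14.8],[0,0,0],0.6]
  ]
}}

```text
clock: 1.78
position: [0.4542, -0.3102, 0.0278]
ee_rot: [-2.7, -1.603, 0.004]
force: [0.6, -0.3, 0.0]
width: 0.601
gripper_force: 0.0
```

>>> {"api": "jog_arm", "payload": {
  "rows": [
    [[0,0,0],[0,0,0],0],
    [[0,0,0],[0,0,0],0],
    [[0,0,0],[0,0,0],0],
    [[0,0,0],[0,0,0],0],
    [[0,0,0],[0,0,0],0]
  ],
  "newtons": 30
}}

```text
clock: 2.4
position: [0.4561, -0.3082, 0.0291]
ee_rot: [-2.698, -1.608, 0.001]
force: [-1.8, 0.8, 5.7]
width: 0.215
gripper_force: 30.0
```

>>> {"api": "jog_arm", "payload": {
  "rows": [
    [[0,0,1],[0,0,0],0],
    [[0,0,2.5],[0,0,0],0],
    [[0.5,0,4.2],[0,0,3],0],
    [[2,1.5,4.2],[0,0,10],0],
    [[4,3.5,4.2],[0,0,18],0],
    [[6,5.5,4.2],[0,0,26],0],
    [[7.7,7,4.2],[0,0,33],0],
    [[8.3,7.5,4.2],[0,0,35.7],0]
  ]
}}

```text
clock: 3.4
position: [0.5405, -0.232, 0.0714]
ee_rot: [2.071, 2.362, 0.002]
force: [-0.4, -0.8, -5.4]
width: 0.218
gripper_force: 30.0
```

>>> {"api": "jog_arm", "payload": {
  "rows": [
    [[0,0,0],[0,0,0],0],
    [[0,0,0],[0,0,0],0]
  ]
}}

```text
clock: 3.65
position: [0.5383, -0.2346, 0.0707]
ee_rot: [-2.079, -2.355, 0.002]
force: [-0.1, -0.1, -7.2]
width: 0.219
gripper_force: 30.0
```

```bash
python3 - <<'E'
from h import *
o=arm.observe(); d=snap('wrist','w2'); np.save('pics/w2o.npy',o,allow_pickle=True); print(o['position'],o['ee_rot'],o['force'],o['ft_torque'],d['fx'],d['cx'],d['cy'])
cv2.imwrite('pics/w2c.png',cv2.resize(d['img'][0:260,180:440,::-1],None,fx=2.3,fy=2.3,interpolation=cv2.INTER_CUBIC))
E
```

```text
[ 0.53833189 -0.23456408  0.07069559] [-2.07892852e+00 -2.35491780e+00  1.91069827e-03] [-0.14859219 -0.14891791 -7.17877972] [ 0.12662219 -0.13030905  0.03290008] 325.19226210127806 278.45455374029865 210.61322722144433
```

View pics/w2c.png

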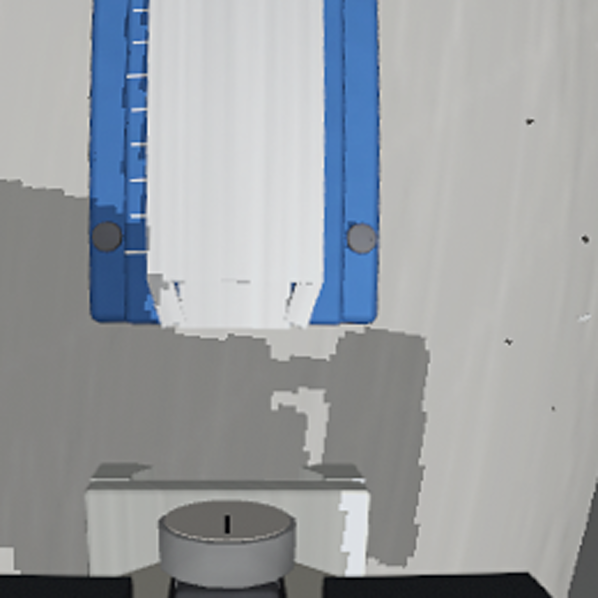

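The rail is dead ahead. In the crop, the rail's top sides are at x≈148 and 324 (y 0–275), the taper's end is at (165,327)–(306,327), and the plate's front corners are at (86,488) and (369,489).

```bash
python3 - <<'E'
from h import *
o=np.load('pics/w2o.npy',allow_pickle=True).item(); d=dict(np.load('pics/w2.npz'))
R=cv2.Rodrigues(o['ee_rot'])[0]; print('yaw',np.degrees(np.arctan2(R[1,0],R[0,0])), 'tilt',R[2,:2]*1000)
def P(x,y,z):
    w=wpx(d,180+x/2.3,y/2.3,z,o); return w, (R.T@(w-o['position']))*1000*[1,-1,1]
for n,p,z in [('L0',(149,3),.04),('L1',(148,275),.04),('R0',(324,3),.04),('R1',(324,275),.04),('eL',(165,327),.04),('eR',(306,327),.04),
  ('bL',(90,310),.012),('bL0',(94,5),.012),('bR',(378,310),.012),('bR0',(377,5),.012),('cL',(86,488),.067),('cR',(369,489),.067),('boltL',(107,237),.013),('boltR',(362,238),.013)]:
    w,t=P(*p,z); print(n,w.round(4),t.round(1))
E
```

```text
yaw 97.12369559582598 tilt [-0.56418451 -1.1246659 ]
L0 [ 0.5015 -0.0936  0.04  ] [144.4  19.   30.6]
L1 [ 0.5103 -0.1647  0.04  ] [72.8 19.1 30.7]
R0 [ 0.5451 -0.088   0.04  ] [144.6 -25.   30.6]
R1 [ 0.5536 -0.1593  0.04  ] [ 72.8 -24.5  30.6]
eL [ 0.516  -0.1773  0.04  ] [59.7 15.  30.7]
eR [ 0.5509 -0.1729  0.04  ] [ 59.7 -20.2  30.6]
bL [ 0.4917 -0.1766  0.012 ] [63.3 39.  58.7]
bL0 [ 0.4812 -0.0847  0.012 ] [155.8  38.1  58.7]
bR [ 0.5742 -0.1663  0.012 ] [ 63.4 -44.1  58.6]
bR0 [ 0.5629 -0.0742  0.012 ] [156.1 -44.3  58.6]
cL [ 0.504 -0.213  0.067] [25.6 31.3  3.7]
cR [ 0.5673 -0.2054  0.067 ] [ 25.3 -32.4   3.6]
boltL [ 0.4945 -0.1551  0.013 ] [84.3 33.5 57.7]
boltR [ 0.5664 -0.1463  0.013 ] [ 84.1 -38.9  57.6]
```

>>> {"api": "jog_arm", "payload": {
  "rows": [
    [[0.2,0,-0.8],[0,0,0],0],
    [[0.2,0.5,-1.5],[0,0,0],0],
    [[0.1,1.2,-1.55],[0,0,0],0],
    [[0,2,-1.55],[0,0,0],0],
    [[-0.08,2.51,-1.55],[0,0,0],0],
    [[-0.08,2.51,-1.55],[0,0,0],0],
    [[-0.08,2.51,-1.55],[0,0,0],0]
  ]
}}

```text
clock: 4.58
position: [0.5387, -0.2086, 0.0554]
ee_rot: [2.075, 2.358, -0.0]
force: [-0.2, -0.3, -6.1]
width: 0.214
gripper_force: 30.0
```

```bash
python3 - <<'E'
from h import *
o=arm.observe(); d=snap('wrist','w3'); np.save('pics/w3o.npy',o,allow_pickle=True); print(o['position'],o['ee_rot'],o['force'],o['ft_torque'])
cv2.imwrite('pics/w3c.png',cv2.resize(d['img'][0:260,180:440,::-1],None,fx=2.3,fy=2.3,interpolation=cv2.INTER_CUBIC))
E
```

```text
[ 0.53872579 -0.20856454  0.05541643] [ 2.07526656e+00  2.35787056e+00 -1.72815514e-04] [-0.23899362 -0.26693717 -6.09000988] [ 0.21165266 -0.11301043 -0.02088997]
```

View pics/w3c.png

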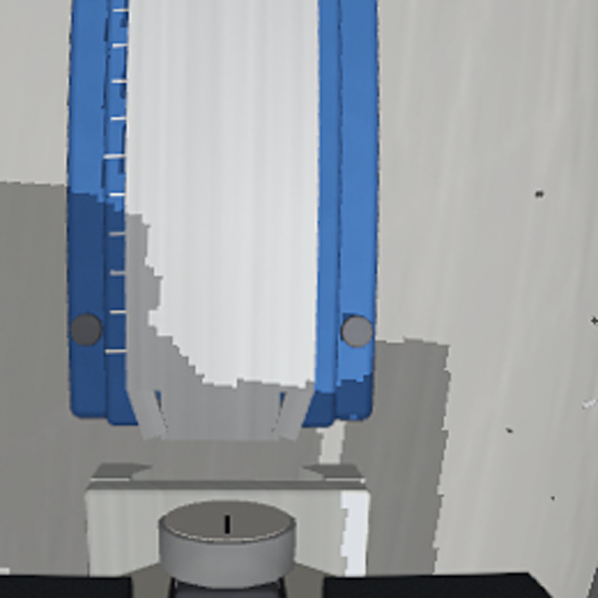

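Close-up: rail sides are at x≈127 and 318, the end edge is at y≈438 (x 153–283), and the plate front is at 86–369, y 488.

```bash
python3 - <<'E'
from h import *
o=np.load('pics/w3o.npy',allow_pickle=True).item(); d=dict(np.load('pics/w3.npz'))
R=cv2.Rodrigues(o['ee_rot'])[0]; print('yaw',np.degrees(np.arctan2(R[1,0],R[0,0])), 'tilt',R[2,:2]*1000)
g=cv2.cvtColor(d['img'],cv2.COLOR_RGB2HSV)
blue=((g[...,0]>95)&(g[...,0]<125)&(g[...,1]>110)).astype(np.uint8)
def T(u,v,z): w=wpx(d,u,v,z,o); return ((R.T@(w-o['position']))*1000*[1,-1,1]).round(1)
for v in (20,60,90,120,150,165):
    b=np.flatnonzero(blue[v]); 
    gap=np.argmax(np.diff(b)); print(v,'top L/R',T(b[gap]+.5,v,.04)[:2],T(b[gap+1]-.5,v,.04)[:2],'base',T(b[0],v,.01)[:2],T(b[-1],v,.01)[:2])
for p in [(86,488),(369,489)]: print(T(180+p[0]/2.3,p[1]/2.3,.0514))
print(T(180+153/2.3,438/2.3,.04),T(180+283/2.3,438/2.3,.04))
E
```

```text
yaw 97.2951174640171 tilt [-0.46931328  0.26647737]
20 top L/R [127.5  22.8] [127.4 -21.5] base [138.4  41.7] [138.2 -40.7]
60 top L/R [104.8  23.1] [104.7 -21.2] base [111.5  42. ] [111.3 -40.2]
90 top L/R [88.5 23.1] [ 88.4 -20.7] base [92.2 42. ] [ 92.  -40.2]
120 top L/R [72.5 23.3] [ 72.4 -20.8] base [73.3 42.8] [ 73.1 -40.4]
150 top L/R [56.6 23.5] [ 56.5 -21. ] base [54.4 42.7] [ 54.2 -40.1]
165 top L/R [48.5 23.7] [ 48.4 -20.6] base [44.8 43. ] [ 44.7 -39.8]
[25.5 31.4  4. ]
[ 25.2 -32.4   4. ]
[34.5 17.  15.4] [ 34.5 -13.6  15.4]
```

>>> {"api": "jog_arm", "payload": {
  "rows": [
    [[-0.17,-0.02,0],[0,0,-0.4],0],
    [[-0.17,-0.02,0],[0,0,-0.4],0],
    [[-0.22,0.4,0],[0,0,-0.4],0],
    [[-0.27,0.8,0],[0,0,-0.4],0],
    [[-0.31,1.2,0],[0,0,-0.4],0],
    [[-0.35,1.5,0],[0,0,-0.4],0],
    [[-0.35,1.5,0],[0,0,-0.4],0]
  ]
}}

```text
clock: 5.5
position: [0.5351, -0.1928, 0.0553]
ee_rot: [-2.083, -2.352, -0.0]
force: [-0.5, -0.0, -5.7]
width: 0.215
gripper_force: 30.0
```

>>> {"api": "jog_arm", "payload": {
  "rows": [
    [[-0.04,0.3,0],[0,0,0],0],
    [[-0.07,0.6,0],[0,0,0],0],
    [[-0.11,0.9,0],[0,0,0],0],
    [[-0.14,1.2,0],[0,0,0],0],
    [[-0.18,1.5,0],[0,0,0],0],
    [[-0.18,1.5,0],[0,0,0],0]
  ]
}}

```text
clock: 6.25
position: [0.5333, -0.1779, 0.0553]
ee_rot: [-2.083, -2.352, -0.0]
force: [0.5, 0.9, -5.7]
width: 0.215
gripper_force: 30.0
```

```bash
cat > st.py <<'E'
from h import *
o=arm.observe(); R=cv2.Rodrigues(o['ee_rot'])[0]
print(o['position'].round(4),o['force'].round(2),o['ft_torque'].round(3),np.degrees(np.arctan2(R[1,0],R[0,0])).round(2),R[2,:2].round(4),round(o['width'],3),round(o['joints'][6],2))
E
python3 st.py
```

```text
[ 0.5333 -0.1779  0.0553] [ 0.49  0.86 -5.69] [ 0.142 -0.148  0.01 ] 96.93 [0.0001 0.    ] 0.215 0.07
```

>>> {"api": "jog_arm", "payload": {
  "rows": [
    [[-0.06,0.5,0],[0,0,0],0],
    [[-0.12,1.0,0],[0,0,0],0],
    [[-0.18,1.5,0],[0,0,0],0],
    [[-0.23,2,0],[0,0,0],0],
    [[-0.29,2.5,0],[0,0,0],0],
    [[-0.35,3,0],[0,0,0],0],
    [[-0.35,3,0],[0,0,0],0]
  ]
}}

```text
clock: 7.12
position: [0.5298, -0.1476, 0.0553]
ee_rot: [-2.083, -2.352, -0.0]
force: [0.7, 0.0, -6.9]
width: 0.214
gripper_force: 30.0
```

```bash
python3 st.py
```

```text
[ 0.5298 -0.1476  0.0553] [ 0.72  0.01 -6.9 ] [ 0.149 -0.118 -0.029] 96.95 [0.0002 0.0001] 0.214 0.01
```

>>> {"api": "jog_arm", "payload": {
  "rows": [
    [[-0.06,0.6,0],[0,0,0],0],
    [[-0.13,1.3,0],[0,0,0],0],
    [[-0.2,2,0],[0,0,0],0],
    [[-0.28,2.7,0],[0,0,0],0],
    [[-0.36,3.4,0],[0,0,0],0],
    [[-0.44,4.1,0],[0,0,0],0],
    [[-0.5,4.6,0],[0,0,0],0],
    [[-0.5,4.6,0],[0,0,0],0]
  ]
}}

```text
clock: 8.12
position: [0.5246, -0.1016, 0.0552]
ee_rot: [-2.083, -2.352, 0.0]
force: [-1.3, 0.5, -7.9]
width: 0.216
gripper_force: 30.0
```

```bash
python3 st.py
```

```text
[ 0.5246 -0.1016  0.0552] [-1.34  0.53 -7.91] [0.207 0.116 0.057] 96.95 [ 0.0003 -0.0003] 0.216 -0.08
```

>>> {"api": "jog_arm", "payload": {
  "rows": [
    [[-0.08,0.5,-0.03],[0,0,0],0],
    [[-0.14,1,-0.04],[0,0,0],0],
    [[-0.2,1.5,-0.05],[0,0,0],0],
    [[-0.26,2,-0.05],[0,0,0],0],
    [[-0.32,2.5,-0.05],[0,0,0],0],
    [[-0.32,2.5,-0.05],[0,0,0],0]
  ]
}}

```text
clock: 8.88
position: [0.5217, -0.0766, 0.0548]
ee_rot: [2.083, 2.352, 0.0]
force: [0.1, -0.7, -7.0]
width: 0.215
gripper_force: 30.0
```

```bash
python3 st.py
```

```text
[ 0.5217 -0.0766  0.0548] [ 0.1  -0.71 -6.99] [ 0.129 -0.164  0.016] 96.96 [0.0002 0.0002] 0.215 -0.12
```

>>> {"api": "jog_arm", "payload": {
  "rows": [
    [[-0.02,0.2,0],[0,0,0],0],
    [[-0.05,0.4,0],[0,0,0],0],
    [[-0.07,0.6,0],[0,0,0],0],
    [[-0.09,0.75,0],[0,0,0],0],
    [[-0.11,0.9,0],[0,0,0],0],
    [[-0.12,1.0,0],[0,0,0],0]
  ]
}}

```text
clock: 9.62
position: [0.5205, -0.0671, 0.0548]
ee_rot: [2.084, 2.351, 0.0]
force: [0.0, 0.9, -5.5]
width: 0.218
gripper_force: 30.0
```

```bash
python3 - <<'E'
from h import *
exec(open('st.py').read())
d=snap('wrist','w4'); np.save('pics/w4o.npy',o,allow_pickle=True)
cv2.imwrite('pics/w4c.png',cv2.resize(d['img'][60:260,180:380,::-1],None,fx=3,fy=3,interpolation=cv2.INTER_CUBIC))
E
```

```text
[ 0.5205 -0.0671  0.0548] [ 0.02  0.95 -5.5 ] [ 0.165 -0.187  0.006] 96.9 [0.     0.0001] 0.218 -0.14
```

View pics/w4c.png

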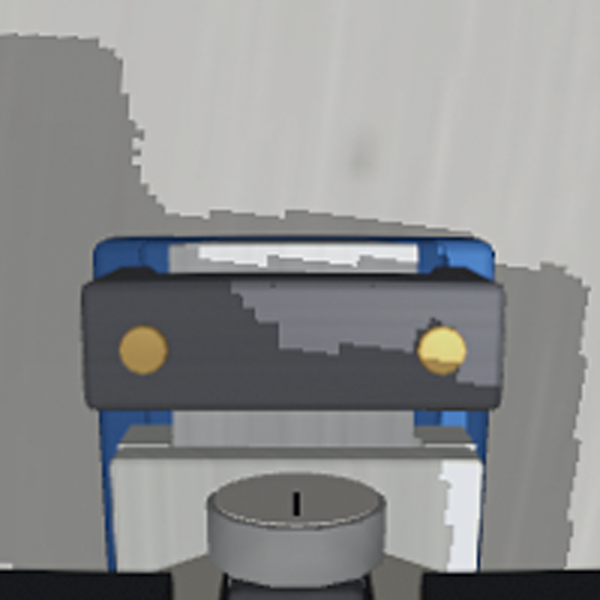

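The stop's front top edge is at crop y≈408 and the plate's front edge at y≈458, a gap of about 8 mm. I'll creep in from here.

>>> {"api": "jog_arm", "payload": {
  "rows": [
    [[-0.02,0.15,0],[0,0,0],0],
    [[-0.04,0.3,0],[0,0,0],0],
    [[-0.05,0.4,0],[0,0,0],0],
    [[-0.06,0.5,0],[0,0,0],0],
    [[-0.06,0.5,0],[0,0,0],0]
  ]
}}

```text
clock: 10.3
position: [0.5198, -0.0622, 0.0547]
ee_rot: [2.084, 2.351, 0.0]
force: [0.6, 0.4, -6.9]
width: 0.221
gripper_force: 30.0
```

>>> {"api": "jog_arm", "payload": {
  "rows": [
    [[-0.01,0.05,0],[0,0,0],0],
    [[-0.01,0.1,0],[0,0,0],0],
    [[-0.02,0.15,0],[0,0,0],0],
    [[-0.02,0.2,0],[0,0,0],0],
    [[-0.02,0.2,0],[0,0,0],0]
  ]
}}

```text
clock: 10.92
position: [0.5196, -0.0602, 0.0547]
ee_rot: [2.084, 2.351, 0.0]
force: [-0.0, -0.2, -5.8]
width: 0.213
gripper_force: 30.0
```

>>> {"api": "jog_arm", "payload": {
  "rows": [
    [[0,0.04,0],[0,0,0],0],
    [[-0.01,0.08,0],[0,0,0],0],
    [[-0.01,0.12,0],[0,0,0],0],
    [[-0.02,0.15,0],[0,0,0],0],
    [[-0.02,0.15,0],[0,0,0],0]
  ]
}}

```text
clock: 11.55
position: [0.5194, -0.0587, 0.0548]
ee_rot: [2.083, 2.351, 0.0]
force: [-0.5, 0.5, -6.4]
width: 0.216
gripper_force: 30.0
```

>>> {"api": "jog_arm", "payload": {
  "rows": [
    [[0,0.03,0],[0,0,0],0],
    [[-0.01,0.06,0],[0,0,0],0],
    [[-0.01,0.09,0],[0,0,0],0],
    [[-0.01,0.1,0],[0,0,0],0],
    [[-0.01,0.1,0],[0,0,0],0]
  ]
}}

```text
clock: 12.18
position: [0.5193, -0.0578, 0.0547]
ee_rot: [2.084, 2.351, 0.0]
force: [0.4, 0.2, -6.4]
width: 0.22
gripper_force: 30.0
```

>>> {"api": "jog_arm", "payload": {
  "rows": [
    [[0,0.04,0],[0,0,0],0],
    [[-0.01,0.08,0],[0,0,0],0],
    [[-0.01,0.12,0],[0,0,0],0],
    [[-0.02,0.15,0],[0,0,0],0],
    [[-0.02,0.15,0],[0,0,0],0]
  ]
}}

```text
clock: 12.8
position: [0.5193, -0.0574, 0.0548]
ee_rot: [2.084, 2.35, -0.001]
force: [1.1, -5.0, -5.8]
width: 0.219
gripper_force: 30.0
```

>>> {"api": "jog_arm", "payload": {
  "rows": [
    [[0,0.04,0],[0,0,0],0],
    [[-0.01,0.07,0],[0,0,0],0],
    [[-0.01,0.1,0],[0,0,0],0],
    [[-0.01,0.1,0],[0,0,0],0]
  ]
}}

```text
clock: 13.3
position: [0.5193, -0.0573, 0.0548]
ee_rot: [2.084, 2.348, -0.002]
force: [1.5, -8.0, -5.8]
width: 0.214
gripper_force: 30.0
```

Contact with the stop at y≈-0.0575, about 8 N. I'll relax, settle and let go.

>>> {"api": "jog_arm", "payload": {
  "rows": [
    [[0.01,-0.08,0],[0,0,0],0],
    [[0.02,-0.17,-0.03],[0,0,0],0],
    [[0.02,-0.17,-0.07],[0,0,0],0],
    [[0.02,-0.17,-0.07],[0,0,0],0]
  ]
}}

```text
clock: 13.8
position: [0.5194, -0.0573, 0.0541]
ee_rot: [2.084, 2.35, -0.0]
force: [0.5, -5.0, -4.9]
width: 0.211
gripper_force: 30.0
```

>>> {"api": "jog_arm", "payload": {
  "rows": [
    [[0,0,0],[0,0,0],0.3],
    [[0,0,0],[0,0,0],0.45],
    [[0,0,0],[0,0,0],0.5],
    [[0,0,0],[0,0,0],0.5],
    [[0,0,2],[0,0,0],0.5],
    [[0,0,5],[0,0,0],0.5],
    [[0.3,-2.5,10],[0,0,0],0.5],
    [[0.3,-2.5,12],[0,0,0],0.5]
  ]
}}

```text
clock: 14.8
position: [0.5235, -0.0838, 0.1767]
ee_rot: [2.084, 2.346, 0.002]
force: [0.1, 0.2, -0.3]
width: 0.503
gripper_force: 0.0
```

>>> {"api": "jog_arm", "payload": {
  "rows": [
    [[0,0,0],[0,0,0],0.5],
    [[0,0,0],[0,0,0],0.5]
  ]
}}

```text
clock: 15.05
position: [0.5216, -0.0817, 0.1732]
ee_rot: [-2.083, -2.351, 0.001]
force: [-0.4, 0.0, 0.2]
width: 0.499
gripper_force: 0.0
```

```bash
python3 - <<'E'
from h import *
exec(open('st.py').read())
d=snap('wrist','w5'); np.save('pics/w5o.npy',o,allow_pickle=True)
cv2.imwrite('pics/w5c.png',cv2.resize(d['img'][90:290,180:380,::-1],None,fx=3,fy=3,interpolation=cv2.INTER_CUBIC))
E
```

```text
[ 0.5216 -0.0817  0.1732] [-0.36  0.02  0.21] [-0.002 -0.091  0.042] 96.93 [ 0.0003 -0.0011] 0.499 -0.02
```

View pics/w5c.png

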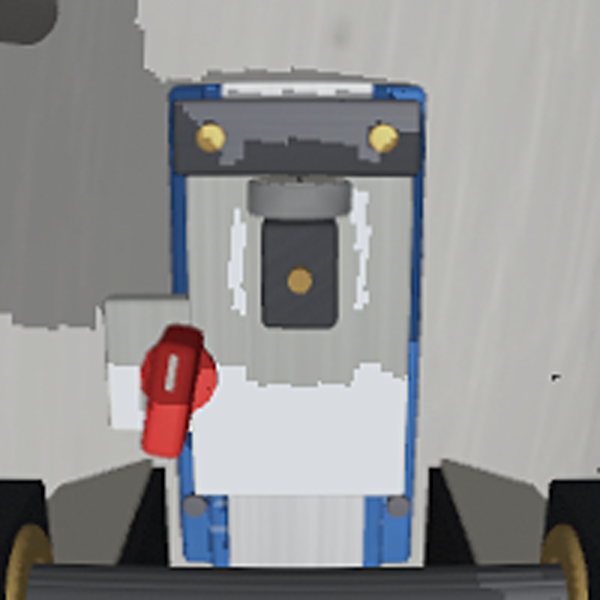

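The carrier is home, with the dial end against the stop. The knob wing runs from about (184,330) to (162,455) and is turned clockwise a little.

```bash
python3 - <<'E'
from h import *
o=np.load('pics/w5o.npy',allow_pickle=True).item(); d=dict(np.load('pics/w5.npz'))
W=lambda x,y,z:wpx(d,180+x/3,90+y/3,z,o)[:2]
a,b=W(166,328,.079),W(143,452,.079); v=a-b
print('left edge',a,b,np.linalg.norm(v),np.degrees(np.arctan2(v[1],v[0])))
L=np.array([-v[1],v[0]])/np.linalg.norm(v)
print('centre',(a+b)/2-.006*L)
f=W(188,177,.05);g=W(418,177,.05);h=W(193,494,.05);k=W(406,494,.05)
F=(f+g)/2;B=(h+k)/2;w=F-B;print('carrier',F,B,np.linalg.norm(w),np.degrees(np.arctan2(w[1],w[0])))
u=w/np.linalg.norm(w);l=np.array([-u[1],u[0]]);print('spindle from plate',(F+B)/2-.010*u+.036*l,'post',W(300,281,.0855))
# disc at z .052 : leftish/right ext
print('disc right',W(217,378,.053))
E
```

```text
left edge [ 0.48638222 -0.07533193] [ 0.48284929 -0.11125976] 0.03610111596233186 84.38392992745993
centre [ 0.49058696 -0.09388301]
carrier [ 0.51818051 -0.03354622] [ 0.52898365 -0.13090945] 0.09796073535162966 96.33147413032597
spindle from plate [ 0.48890446 -0.09613693] post [ 0.52003917 -0.05734672]
disc right [ 0.5000117  -0.09539437]
```

>>> {"api": "jog_arm", "payload": {
  "rows": [
    [[-1.5,-0.7,0],[0,0,-6],0.4],
    [[-3.3,-1.4,-2],[0,0,-12],0.4],
    [[-3.3,-1.4,-5],[0,0,-12],0.4],
    [[-3.3,-1.4,-8],[0,0,-12],0.4],
    [[-3.3,-1.4,-8],[0,0,-12],0.4],
    [[-3.3,-1.4,-8],[0,0,-12],0.4]
  ]
}}

```text
clock: 15.85
position: [0.4895, -0.0956, 0.0944]
ee_rot: [-2.317, -2.121, -0.0]
force: [0.2, 0.8, -0.1]
width: 0.4
gripper_force: 0.0
```

```bash
python3 - <<'E'
from h import *
exec(open('st.py').read())
d=snap('wrist','w6'); np.save('pics/w6o.npy',o,allow_pickle=True)
cv2.imwrite('pics/w6c.png',cv2.resize(d['img'][130:330,180:380,::-1],None,fx=3,fy=3,interpolation=cv2.INTER_CUBIC))
E
```

```text
[ 0.4895 -0.0956  0.0944] [ 0.18  0.85 -0.07] [-0.091 -0.07  -0.027] 84.94 [ 0.0003 -0.0002] 0.4 -0.23
```

View pics/w6c.png

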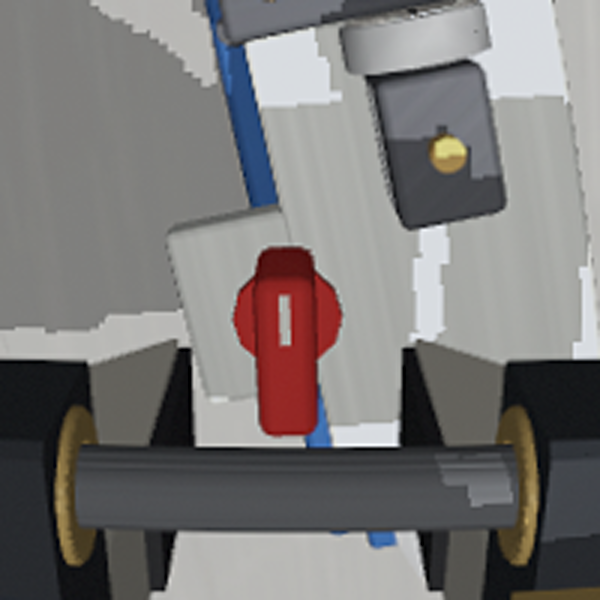

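Knob seen square-on: the wing's top runs x 258–317, y≈283–435 at the top face, with the fingers straddling it, slightly off to the right.

```bash
python3 - <<'E'
from h import *
o=np.load('pics/w6o.npy',allow_pickle=True).item(); d=dict(np.load('pics/w6.npz'));R=cv2.Rodrigues(o['ee_rot'])[0]
for p,z in [((258,290),.079),((315,290),.079),((257,430),.079),((318,430),.079),((234,318),.054),((342,318),.054)]:
    w=wpx(d,180+p[0]/3,130+p[1]/3,z,o); print(p,w.round(4),((R.T@(w-o['position']))*1000*[1,-1,1]).round(1))
E
```

```text
(258, 290) [ 0.4843 -0.0811  0.079 ] [14.   6.4 15.4]
(315, 290) [ 0.4948 -0.082   0.079 ] [14.  -4.2 15.4]
(257, 430) [ 0.4811 -0.1099  0.079 ] [-15.    7.   15.4]
(318, 430) [ 0.493  -0.1109  0.079 ] [-15.   -4.9  15.4]
(234, 318) [ 0.4768 -0.0951  0.054 ] [-0.7 12.7 40.4]
(342, 318) [ 0.4999 -0.0972  0.054 ] [ -0.7 -10.5  40.4]
```

>>> {"api": "jog_arm", "payload": {
  "rows": [
    [[-0.1,-0.05,-1],[0,0,0],0.4],
    [[-0.1,-0.05,-2.5],[0,0,0],0.4],
    [[-0.1,-0.05,-3.5],[0,0,0],0.4],
    [[-0.1,-0.05,-3.75],[0,0,0],0.4],
    [[-0.1,-0.05,-3.75],[0,0,0],0.4]
  ]
}}

```text
clock: 16.52
position: [0.4882, -0.0963, 0.0563]
ee_rot: [-2.317, -2.121, 0.0]
force: [-0.7, 0.6, 0.4]
width: 0.395
gripper_force: 0.0
```

```bash
python3 st.py
```

```text
[ 0.4882 -0.0963  0.0563] [-0.73  0.55  0.37] [-0.067 -0.066 -0.048] 84.92 [ 0.0001 -0.0004] 0.395 -0.26
```

>>> {"api": "jog_arm", "payload": {
  "rows": [
    [[0,0,0],[0,0,0],0],
    [[0,0,0],[0,0,0],0],
    [[0,0,0],[0,0,0],0],
    [[0,0,0],[0,0,0],0]
  ],
  "newtons": 25
}}

```text
clock: 17.02
position: [0.488, -0.0964, 0.0567]
ee_rot: [2.317, 2.121, -0.0]
force: [-2.3, -0.2, 3.1]
width: 0.127
gripper_force: 24.9
```

```bash
python3 st.py
```

```text
[ 0.488  -0.0964  0.0567] [-2.34 -0.19  3.11] [0.029 0.35  0.289] 84.93 [-0.0002 -0.0002] 0.127 -0.26
```

>>> {"api": "jog_arm", "payload": {
  "rows": [
    [[-0.04,0,0],[0,0,0],0],
    [[-0.04,0,0],[0,0,0],0],
    [[-0.04,0,0],[0,0,-2],0],
    [[-0.04,0,0],[0,0,-4],0],
    [[-0.04,0,0],[0,0,-6],0],
    [[-0.04,0,0],[0,0,-8],0],
    [[-0.04,0,0],[0,0,-10],0],
    [[-0.04,0,0],[0,0,-10],0]
  ],
  "newtons": 55
}}

```text
clock: 18.02
position: [0.4878, -0.0964, 0.0567]
ee_rot: [2.495, 1.909, -0.0]
force: [-1.9, 0.4, 6.6]
width: 0.126
gripper_force: 54.8
```

```bash
python3 st.py
```

```text
[ 0.4878 -0.0964  0.0567] [-1.89  0.41  6.64] [0.005 0.446 0.137] 74.85 [-0.0002  0.    ] 0.126 -0.41
```

>>> {"api": "jog_arm", "payload": {
  "rows": [
    [[-0.03,0,0.05],[0,0,-2],0],
    [[-0.03,0,0.05],[0,0,-4],0],
    [[-0.03,0,0.05],[0,0,-6],0]
  ]
}}

```text
clock: 18.4
position: [0.4867, -0.0963, 0.0567]
ee_rot: [-2.592, -1.774, 0.002]
force: [-4.9, 1.6, 2.6]
width: 0.124
gripper_force: 54.8
```

```bash
python3 st.py
```

```text
[ 0.4867 -0.0963  0.0567] [-4.86  1.62  2.57] [0.243 0.911 0.319] 68.76 [-0.0005 -0.0015] 0.124 -0.49
```

>>> {"api": "jog_arm", "payload": {
  "rows": [
    [[0,0,0.03],[0,0,-2],0],
    [[0,0,0.03],[0,0,-4],0],
    [[0,0,0.03],[0,0,-6],0]
  ]
}}

```text
clock: 18.77
position: [0.4864, -0.0962, 0.0569]
ee_rot: [-2.681, -1.636, 0.003]
force: [-6.2, 2.3, -2.8]
width: 0.121
gripper_force: 54.8
```

```bash
python3 st.py
```

```text
[ 0.4864 -0.0962  0.0569] [-6.22  2.28 -2.79] [0.288 1.347 0.308] 62.78 [-0.0009 -0.0021] 0.121 -0.58
```

>>> {"api": "jog_arm", "payload": {
  "rows": [
    [[0,0,0],[0,0,-2],0],
    [[0,0,0],[0,0,-4],0]
  ]
}}

```text
clock: 19.02
position: [0.4861, -0.0963, 0.0568]
ee_rot: [-2.736, -1.541, 0.003]
force: [-6.8, 1.8, -2.1]
width: 0.129
gripper_force: 54.9
```

```bash
python3 st.py
```

```text
[ 0.4861 -0.0963  0.0568] [-6.78  1.84 -2.11] [0.316 1.384 0.425] 58.79 [-0.0013 -0.0023] 0.129 -0.63
```

>>> {"api": "jog_arm", "payload": {
  "rows": [
    [[-0.1,0.02,-0.03],[0,0,-1],0],
    [[-0.15,0.03,-0.03],[0,0,-2],0],
    [[-0.15,0.03,-0.03],[0,0,-3],0]
  ]
}}

```text
clock: 19.4
position: [0.486, -0.0963, 0.057]
ee_rot: [2.776, 1.471, -0.0]
force: [-3.7, -0.8, -3.8]
width: 0.125
gripper_force: 54.9
```

```bash
python3 st.py
```

```text
[ 0.486  -0.0963  0.057 ] [-3.68 -0.85 -3.81] [-0.025  0.785  0.568] 55.84 [-0.0002  0.0001] 0.125 -0.67
```

>>> {"api": "jog_arm", "payload": {
  "rows": [
    [[0,0,0],[0,0,-1.5],0],
    [[0,0,0],[0,0,-3],0]
  ]
}}

```text
clock: 19.65
position: [0.4859, -0.0963, 0.057]
ee_rot: [2.814, 1.397, -0.0]
force: [-4.1, -1.3, -3.5]
width: 0.128
gripper_force: 55.1
```

```bash
python3 st.py
```

```text
[ 0.4859 -0.0963  0.057 ] [-4.08 -1.29 -3.47] [-0.195  0.84   0.631] 52.8 [-0.0003 -0.    ] 0.128 -0.72
```

>>> {"api": "jog_arm", "payload": {
  "rows": [
    [[0,0,0],[0,0,-1.2],0],
    [[0,0,0],[0,0,-2.4],0]
  ]
}}

```text
clock: 19.9
position: [0.4858, -0.0964, 0.057]
ee_rot: [2.842, 1.338, -0.001]
force: [-3.9, -1.0, -4.9]
width: 0.126
gripper_force: 55.2
```

```bash
python3 st.py
```

```text
[ 0.4858 -0.0964  0.057 ] [-3.85 -1.05 -4.89] [-0.351  0.915  0.711] 50.43 [-0.0005 -0.0001] 0.126 -0.75
```

>>> {"api": "jog_arm", "payload": {
  "rows": [
    [[-0.08,-0.02,-0.05],[0,0,0],0],
    [[-0.08,-0.02,-0.05],[0,0,0],0.25],
    [[-0.08,-0.02,-0.05],[0,0,0],0.35],
    [[-0.08,-0.02,-0.05],[0,0,0],0.4],
    [[-0.08,-0.02,-0.05],[0,0,0],0.4],
    [[-0.08,-0.02,2],[0,0,0],0.4],
    [[-0.08,-0.02,5],[0,0,0],0.4],
    [[-0.08,-0.02,10],[0,0,0],0.4]
  ]
}}

```text
clock: 20.9
position: [0.4842, -0.0962, 0.157]
ee_rot: [-2.84, -1.34, 0.004]
force: [-0.5, -0.3, 0.0]
width: 0.406
gripper_force: 0.0
```

>>> {"api": "jog_arm", "payload": {
  "rows": [
    [[2,-2,2],[0,0,20],0.4],
    [[2,-2,2],[0,0,40],0.4],
    [[2,-2,2],[0,0,46],0.4],
    [[2,-2,2],[0,0,46],0.4],
    [[2,-2,2],[0,0,46],0.4],
    [[2,-2,2],[0,0,46],0.4],
    [[2,-2,2],[0,0,46],0.4]
  ]
}}

```text
clock: 21.78
position: [0.5052, -0.1163, 0.177]
ee_rot: [2.093, 2.342, 0.0]
force: [0.5, 0.2, 0.4]
width: 0.399
gripper_force: 0.0
```

```bash
python3 - <<'E'
from h import *
exec(open('st.py').read())
d=snap('wrist','w7'); np.save('pics/w7o.npy',o,allow_pickle=True)
cv2.imwrite('pics/w7c.png',cv2.resize(d['img'][90:290,180:380,::-1],None,fx=3,fy=3,interpolation=cv2.INTER_CUBIC))
E
```

```text
[ 0.5052 -0.1163  0.177 ] [0.51 0.17 0.39] [-0.006 -0.147 -0.021] 96.42 [0.     0.0001] 0.399 0.08
```

View pics/w7c.png

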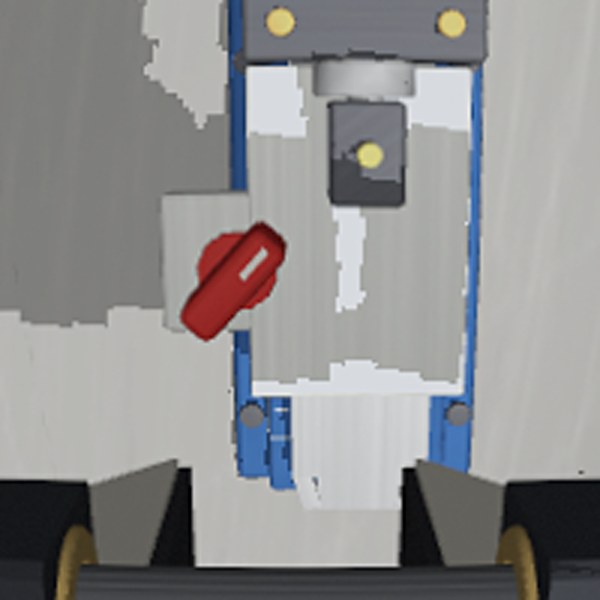

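The knob is now turned about 46° and the plate's front edge (y≈65) meets the stop (y≈62). I'll check the post against its earlier position before handing in.

```bash
python3 - <<'E'
from h import *
for n,b,s,f in [('w5',(300,281),(300,176),(300,177)),('w7',(370,155),(270,63),(270,66))]:
    o=np.load(f'pics/{n}o.npy',allow_pickle=True).item(); d=dict(np.load(f'pics/{n}.npz'))
    W=lambda p,z:wpx(d,180+p[0]/3,90+p[1]/3,z,o)
    # distance bolt centre of stop to post bolt along rail
    st=(W((211,137),.0585)+W((384,137),.0585))/2 if n=='w5' else (W((281,22),.0585)+W((453,23),.0585))/2
    print(n,W(b,.0855),st, (st-W(b,.0855))[:2]@[-.1175,.993])
E
```

```text
w5 [ 0.52003917 -0.05734672  0.0855    ] [ 0.51517496 -0.02204894  0.0585    ] 0.03562224022308469
w7 [ 0.51806209 -0.05826357  0.0855    ] [ 0.51519888 -0.02226962  0.0585    ] 0.036078412258307546
```

```bash
python3 -c "
from cell import arm; print(arm.sign_off())"
```

```text
the job is handed in; nothing more can be done
None
```

The gauge carrier is on the rail, dial first and home against the stop (about 8 N at contact). The knob is clamped to roughly 0.40 N m above its drag, inside the 0.3–0.45 range. The job was handed in at about 22 s with the gripper clear; no verdict came back.

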